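# Swing a column upright in the grip and lay it in its leaning cradle

### The arm

A 6-joint arm with a two-finger parallel gripper is mounted at the origin on a cart in front of the work surface, level with it; the furniture and walls round the work are solid. World frame = base frame: x ahead of the robot, y to its left, z up, the work surface at z = 0. Lengths are in m, angles in rad, forces in N, time in s.
With the tool pointing down it reaches from about 0.3 to 0.75 m from the base axis. Payload 8.5 kg.
Tool frame: the origin (TCP) lies between the finger pads; the fingertips stand 8 mm ahead of it and the grasp point (between the pads) lies 11 mm behind it (bot.tcp_to_tips is the distance from the TCP to the fingertips, in m); z points along the fingers, y is the line along which they close (so a half turn about z gives the same grasp; the last joint's range is limited). The gripper opens to 88 mm and grips with 3 to 60 N. Pads are 18 mm wide; open, the fingers measure 123 mm over their backs; the gripper's body (75 mm by 187 mm) begins 45 mm behind the grasp point.
Start: joints at [1.094, 0.381, 1.297, -0, 1.464, -0.215], TCP at [0.142, 0.531, 0.247] pointing down, gripper open.
Joint ranges: [-3.11, 3.11], [-0.89, 2.33], [0.22, 2.48], [-1.42, 4.56], [0.17, 2.85], [-2.88, 2.88]. Speed limits (rad/s): [2.39, 2.39, 3.14, 3.14, 3.14, 3.14].

### API

Orientations are given as a rotation vector (axis times angle).
In Python, from cell import bot, get_image gives the robot as it stands.
- The arm moves only by the tool apply_moves, never from a script. Its arguments are lists of equal length, an entry for each row: "offset": the shift along the tool's x, y, z as a fraction of full scale, a list of three; "dr": the turn, a rotation vector about the tool's x, y, z as a fraction of full scale, a list of three. A call has 1 to 5 rows; each row is the pose to reach, as a shift and turn from the pose commanded when the call began, along the tool's axes at that moment; what a row does not reach only later rows make up. Full scale, the value 1, is 0.5 m for a shift and 90 degrees for a turn. A row lasts 1/8 s, in which the tool goes at most 62.5 mm and 10.7 degrees, less where a joint would pass 70% of its speed; a pose out of reach is approached as far as the arm can. A call with a number of a shift or a turn outside -1 to 1 is refused whole. A call with a gripper value outside its range is refused whole. "claw" is the closure, from 0 (fully open) to 1 (shut), set as the call begins (left out, the last holds). The fingers move at their own pace and stop on an object; the grip force is fixed at half the most. Time passes only in rows, so rows that repeat a pose let the fingers close. It gives the time, the measured TCP pose, the force, the opening and the grip force at its end, in the units of the state.
- bot.state(): the state, without advancing time (a new reading comes with each control period).
- get_image(name): name is "side" or "top" or "wrist"; returns a dict with "frame" (400x640x3 uint8, red, green, blue), "mtx" (3x3 intrinsics, pixels), "dist_coeffs" ([k1, k2, p1, p2, k3] as OpenCV has them; the pictures are not rectified), "rvec" (rotation vector, rad) and "tvec" (3), from world to camera coordinates, as OpenCV has them; the wrist camera has in their place "tool_from_camera" (4x4, takes a point from camera to tool coordinates, whose origin is the TCP and whose axes are the flange's). Camera axes: x right, y down, z forward; pixel columns grow to the right and rows downward; lengths in m; the calibration is good to about 2 mm. A picture is of the moment at which its call begins: read the wrist's pose just before it. There is no depth.
- bot.job_done(): hands the job in; it is judged then, once.
The state is a dict: "clock": time; "joint_positions": joint angles; "dq": joint speeds; "joint_torque": joint torques, N m; "position": TCP position; "eef_rot": TCP orientation; "wrist_force": force on the tool from outside, world axes, zero at the start; "wrist_torque": the same for the moment, N m; "gripper_width": opening from 0.0 (shut) to 1.0 (fully open); "finger_force": force on a finger pad.
Only numpy, scipy, OpenCV 4.12 (cv2) and the standard library are available. Lean on these libraries where they do the work, as an engineer would, in place of code of your own. Each camera call takes 0.05 s, during which the arm holds its last target. There are 200 camera calls.

### The job

The steel chromatography column lying on the bench belongs in the blue leaning cradle. Pick it up near one end, lift it clear and, with the gripper pointing down, loosen the grip just enough that the column swings down under its own weight and hangs upright from the fingers; grip it firmly again, then lean it over to the cradle's slope and, still holding it, lay it in the channel with its lower end down on the foot ledge before letting go. Do not drop it or move the beaker and the flask standing by.

Things in the scene. Friction and masses are not known exactly. Their poses are not given: they have to be found in the camera images.
- column: Steel chromatography column lying flat, 190 mm long over its red plugs, 0.14-0.19 kg. Origin: under its middle; y runs along it, z up as it lies. Slim tube 8-9 mm thick to 63 mm either side of the middle, end fittings 16 mm square (63 to 85 mm from the middle), plugs 8 mm thick (to 95 mm). Either end may be up. It does not roll.
- column_mid (a point): The middle of the column, on its axis, 8 mm above the bench as it lies. Pinched by the fingertips across an end fitting (75 to 80 mm from here) the column stays level under a 40 N grip; when the grip falls to 6 to 8 N for about half a second it swings down, coming to rest up to about 20 degrees short of or past upright; under 4 N it may slip out. Loosen by force, not by opening.
- channel: Blue open channel of the cradle. Origin: where its floor meets the upper face of the foot ledge, midway across, 32 mm above the bench. z runs up along the channel, 35 degrees from vertical (top roughly towards the robot); x out of its floor (up, away from the robot); y across, level. Floor 115 mm long above the ledge, side walls 14 mm high, 36 mm apart; ledge reaches 34 mm out.
- seat_mid (a point): Point 95 mm up the channel and 8 mm out of its floor: the column's middle lies about here when it lies in the channel with its lower end on the ledge; its upper end then stands 75 mm past the channel's top. The channel stands on a grey base plate 150 x 90 x 8 mm; all fixed to the bench.
- beaker: Clear plastic beaker, 72 mm wide and 91 mm tall, loose on the bench; not to be moved. Origin: centre of its underside.
- flask: Small stoppered volumetric flask, 53 mm wide and 141 mm tall, loose on the bench; not to be moved. Origin: centre of its underside.

How it is judged:
By the outcome, as a careful person would: the job done as asked, in the order asked, and still so for the second after the job is handed in, with the robot touching nothing.
It also fails if it takes over 48 s, if anything falls off the work surface, if the arm or the gripper's body presses on something with over 40 N, if the wrist force passes 120 N, or if a joint passes its speed limit or range.

## Working session

There is one attempt and no reset: what is moved stays moved. The work goes in short steps, Python scripts to look and compute and a tool call to move; the robot and the scene stay as the last step left them, time stands still between calls to the robot, and variables do not carry over. Pictures are saved under pics/ and viewed, at most 12 in all, crops included, and the job is handed in when it is done.

Besides the shell and the picture viewer there is one more tool, called by a JSON object that holds its "method" and its "body", one argument or row to a line. apply_moves: Moves the arm, as the interface text tells. Its arguments: {"type":"object","properties":{"offset":{"type":"array","items":{"type":"array","items":{"type":"number","minimum":-1,"maximum":1}}},"dr":{"type":"array","items":{"type":"array","items":{"type":"number","minimum":-1,"maximum":1}}},"claw":{"type":"number"}},"required":["offset","dr"]}

```bash
ls; mkdir -p pics
python3 - <<'E'
from cell import bot,get_image
import cv2,numpy as np
s=bot.state();print(s)
np.set_printoptions(precision=4,suppress=True)
for n in("side","top"):
    d=get_image(n);cv2.imwrite(f"pics/{n}0.png",d["frame"][:,:,::-1]);np.savez(f"pics/{n}0.npz",**d)
    R=cv2.Rodrigues(np.array(d["rvec"]))[0];print(n,d["mtx"],d["dist_coeffs"],-R.T@np.array(d["tvec"]).ravel(),R)
print([x for x in dir(bot) if x[0]!='_'], bot.tcp_to_tips)
E
```

```text
pics
{'clock': 0.0, 'joint_positions': array([ 1.09370475e+00,  3.81187465e-01,  1.29824262e+00, -6.23525694e-06,
        1.46359645e+00, -2.15317912e-01]), 'dq': array([-1.16586677e-03, -1.56017185e-04,  2.32910041e-05,  8.82514958e-04,
        8.22011747e-04,  1.17979390e-03]), 'joint_torque': array([ 1.63561097e-03, -4.37920511e+01, -2.24552250e+01,  7.13458308e-02,
        3.53143830e-02, -1.49458433e-04]), 'position': array([0.14222545, 0.53101824, 0.24614846]), 'eef_rot': array([-4.09956187e-01, -3.11424398e+00,  2.12168181e-03]), 'wrist_force': array([ 0.36629379,  0.14745541, -0.18318738]), 'wrist_torque': array([-0.01182696,  0.00609   , -0.00204996]), 'finger_force': 0.0, 'gripper_width': 0.9961047593001866}
side [[483.0656   0.     316.1112]
 [  0.     483.0656 205.6506]
 [  0.       0.       1.    ]] [-0.0159  0.      0.      0.      0.    ] [0.2389 0.2831 0.8954] [[-0.8243 -0.566  -0.0157]
 [-0.434   0.6495 -0.6243]
 [ 0.3636 -0.5078 -0.781 ]]
top [[495.8732   0.     325.3854]
 [  0.     495.8732 206.4891]
 [  0.       0.       1.    ]] [-0.1175  0.      0.      0.      0.    ] [ 0.5215 -0.1879  1.3683] [[ 0.0209 -0.9996  0.0169]
 [-0.9965 -0.0221 -0.0807]
 [ 0.0811 -0.0151 -0.9966]]
['PlanningError', 'job_done', 'state', 'tcp_to_tips'] 0.008
```

View pictures.

View pics/side0.png

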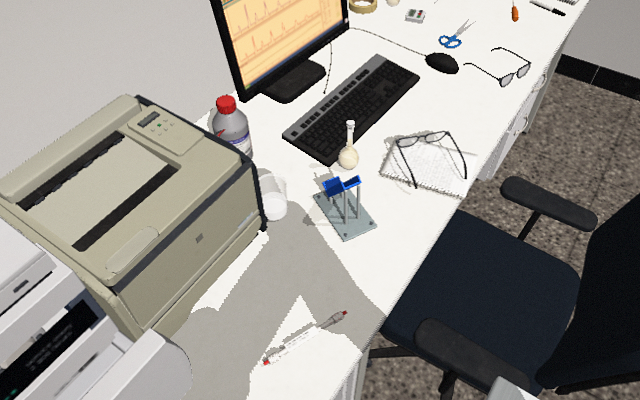

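View pics/top0.png

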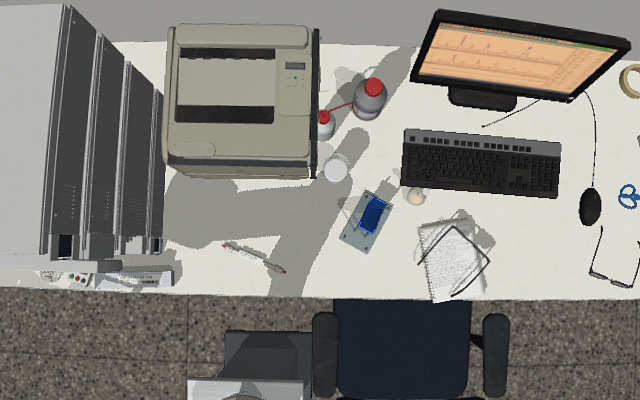

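Side: column plugs at about (266,361) and (345,313), cradle at (345,205), beaker (272,195), flask (348,155). Top: column (225,245)–(285,271), cradle (368,215), beaker (336,168), flask (416,196); printer and cabinets on the left.

```bash
cat > h.py <<'E'
import numpy as np,cv2
np.set_printoptions(precision=4,suppress=True)
def ray(d,p):
    n=cv2.undistortPoints(np.array([[p]],float),np.array(d["mtx"]),np.array(d["dist_coeffs"]))[0,0]
    R=cv2.Rodrigues(np.array(d["rvec"]))[0];c=-R.T@np.array(d["tvec"]).ravel()
    r=R.T@np.array([n[0],n[1],1]);return c,r/np.linalg.norm(r)
def onz(d,p,z): c,r=ray(d,p);return c+r*(z-c[2])/r[2]
def tri(d1,p1,d2,p2):
    c1,r1=ray(d1,p1);c2,r2=ray(d2,p2)
    t=np.linalg.lstsq(np.array([r1,-r2]).T,c2-c1,rcond=None)[0]
    a=c1+t[0]*r1;b=c2+t[1]*r2;return (a+b)/2,np.linalg.norm(a-b)
def proj(d,P): return cv2.projectPoints(np.array(P,float).reshape(-1,3),np.array(d["rvec"]),np.array(d["tvec"]),np.array(d["mtx"]),np.array(d["dist_coeffs"]))[0][:,0]
def blobs(mask,mn=4):
    n,l,s,c=cv2.connectedComponentsWithStats(mask.astype(np.uint8));return [(c[i],s[i]) for i in range(1,n) if s[i,4]>=mn]
E
python3 - <<'E'
from h import *
D={n:dict(np.load(f"pics/{n}0.npz")) for n in("side","top")}
for n,d in D.items():
    f=d["frame"].astype(int);r,g,b=f[...,0],f[...,1],f[...,2]
    print(n,"red")
    for c,s in blobs((r>g+50)&(r>b+50),3):
        if (n=="side" and c[1]>280 and c[0]<400) or (n=="top" and c[1]>225 and c[0]<320): print(c,s,onz(d,c,.008))
    print("blue")
    m=(b>r+60)&(b>g+30)
    for c,s in blobs(m,10):
        if c[0]<400:
            print(c,s)
    m2=np.zeros_like(m);m2[150:260,300:400]=m[150:260,300:400]
    ct=max(cv2.findContours(m2.astype(np.uint8),0,2)[0],key=cv2.contourArea)
    print(cv2.approxPolyDP(ct,2,True)[:,0].tolist(),cv2.minAreaRect(ct))
cs=[("side",(215,125,160,130)),("top",(300,140,150,125))]
o=[]
for n,(x,y,w,h) in cs:
    o.append(cv2.resize(D[n]["frame"][y:y+h,x:x+w,::-1],(400,int(400*h/w)),interpolation=cv2.INTER_CUBIC))
H=max(i.shape[0] for i in o)
cv2.imwrite("pics/c1.png",np.hstack([cv2.copyMakeBorder(i,0,H-i.shape[0],0,0,0) for i in o]))
E
```

```text
side red
[344.     312.4167] [342 311   5   4  12] [ 0.451  -0.0997  0.008 ]
[265.8889 362.1111] [264 360   5   5  18] [0.5177 0.0679 0.008 ]
blue
[338.9514 184.8241] [322 175  40  22 432]
[[361, 182], [357, 175], [344, 183], [338, 176], [322, 183], [330, 196]] ((341.4827880859375, 182.29315185546875), (16.413307189941406, 36.371891021728516), 66.80140686035156)
top red
[223.     245.8333] [222 245   3   3   6] [0.5177 0.0698 0.008 ]
[283.8 271.6] [283 271   3   2   5] [ 0.4515 -0.0988  0.008 ]
[ 76.5    278.2857] [ 75 277   4   4  14] [0.4156 0.4821 0.008 ]
blue
[371.6232 214.6972] [358 196  29  39 568]
[[374, 196], [370, 199], [358, 225], [372, 234], [378, 214], [386, 203]] ((372.288330078125, 214.66790771484375), (17.882015228271484, 35.280731201171875), 25.016895294189453)
```

View pics/c1.png

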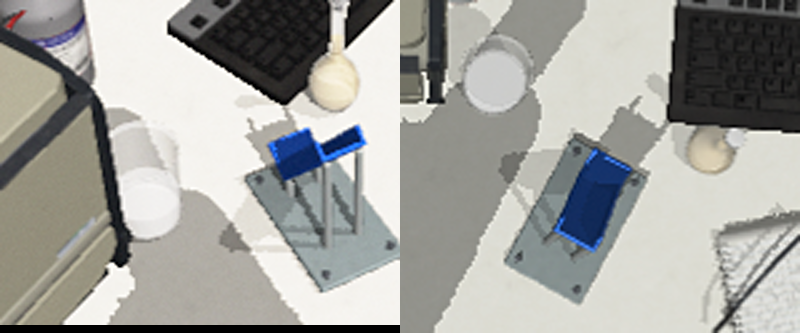

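Crop: blue channel seen in the top view from top end (359,225)-(373,234) to ledge end around (374,196)-(386,203); plate corners around (367,190),(393,204),(368,254),(339,238).

Run:
```python
from h import *
from cell import bot,get_image
D={n:dict(np.load(f"pics/{n}0.npz")) for n in("side","top")}
t=D["top"]
pc=np.array([onz(t,p,.008) for p in[(366.7,189.9),(393,204.5),(368.3,253.6),(339,238.2)]]);print(pc,pc.mean(0),[np.linalg.norm(pc[i]-pc[i-1]) for i in range(4)])
for p,z in[((358.5,225.5),.134),((372.5,234),.134),((374,196),.06),((386,203),.06)]: print(onz(t,p,z))
for n,p in[("flask",(416,196)),("beaker",(335,170))]: print(n,onz(t,p,.03))
w=get_image("wrist");print(w["mtx"],w["dist_coeffs"],w["tool_from_camera"])
m=np.array([.4845,-.015,0]);d=np.array([.366,.93,0])
```

```text
[[ 0.6807 -0.3219  0.008 ]
 [ 0.6418 -0.3954  0.008 ]
 [ 0.5052 -0.3289  0.008 ]
 [ 0.5458 -0.2477  0.008 ]] [ 0.5934 -0.3235  0.008 ] [np.float64(0.15399056623795832), np.float64(0.08320757075810101), np.float64(0.15193926292408338), np.float64(0.09073694743700056)]
[ 0.5762 -0.2902  0.134 ]
[ 0.5557 -0.3256  0.134 ]
[ 0.6588 -0.3364  0.06  ]
[ 0.6408 -0.3687  0.06  ]
flask [ 0.6646 -0.4552  0.03  ]
beaker [ 0.7308 -0.2323  0.03  ]
[[331.9787   0.     323.3416]
 [  0.     331.9787 198.4734]
 [  0.       0.       1.    ]] [-0.062  0.     0.     0.     0.   ] [[-0.0004 -0.9481 -0.3179  0.0816]
 [ 1.     -0.0005  0.0002  0.0009]
 [-0.0003 -0.3179  0.9481 -0.1376]
 [ 0.      0.      0.      1.    ]]
```

```bash
cat >> h.py <<'E'
from scipy.spatial.transform import Rotation as Ro
def down(a): # tool y at angle a deg, z down
    a=np.radians(a);y=np.array([np.cos(a),np.sin(a),0]);z=np.array([0,0,-1.]);return Ro.from_matrix(np.array([np.cross(y,z),y,z]).T)
def plan(p,R,s=None):
    from cell import bot
    s=s or bot.state();R0=Ro.from_rotvec(s["eef_rot"])
    o=R0.inv().apply(np.array(p)-s["position"]);r=(R0.inv()*R).as_rotvec()
    print("off",o/.5,"dr",r/(np.pi/2),"rows",np.linalg.norm(o)/.0625,np.degrees(np.linalg.norm(r))/10.7)
E
python3 -c "
from h import *
plan([.456,-.0866,.12],down(-21.5))"
```

```text
off [-0.9259 -1.0306  0.2535] dr [-0.0006  0.0005  1.0722] rows 11.267239593023936 9.018441254124756
```

{"method": "apply_moves", "body": {
  "offset": [
    [-0.08, -0.09, 0],
    [-0.16, -0.18, 0],
    [-0.24, -0.27, 0],
    [-0.32, -0.36, 0],
    [-0.4, -0.45, 0]
  ],
  "dr": [
    [0, 0, 0.09],
    [0, 0, 0.18],
    [0, 0, 0.27],
    [0, 0, 0.36],
    [0, 0, 0.45]
  ],
  "claw": 0
}}

```text
clock: 0.78
position: [0.2777, 0.2604, 0.2468]
eef_rot: [1.468, 2.777, 0.0]
wrist_force: [1.0, 0.6, 0.1]
gripper_width: 1.003
finger_force: 0.0
```

```bash
python3 -c "
from h import *
plan([.456,-.0866,.12],down(-21.5))"
```

```text
off [-0.7744 -0.096   0.2536] dr [ 0.0002 -0.      0.6196] rows 6.564022040001907 5.211415903702733
```

{"method": "apply_moves", "body": {
  "offset": [
    [-0.11, -0.014, 0.03],
    [-0.22, -0.028, 0.07],
    [-0.33, -0.041, 0.11],
    [-0.44, -0.055, 0.145],
    [-0.55, -0.068, 0.18]
  ],
  "dr": [
    [0, 0, 0.12],
    [0, 0, 0.24],
    [0, 0, 0.36],
    [0, 0, 0.48],
    [0, 0, 0.6]
  ]
}}

```text
clock: 1.4
position: [0.4056, 0.0144, 0.1562]
eef_rot: [2.567, 1.811, 0.0]
wrist_force: [0.5, 1.3, 0.0]
gripper_width: 0.999
finger_force: 0.0
```

```bash
python3 -c "
from h import *
plan([.456,-.0866,.07],down(-21.5))"
```

```text
off [-0.1565  0.1627  0.1725] dr [ 0.0002 -0.0001  0.0212] rows 2.272802873422959 0.17796035204949484
```

{"method": "apply_moves", "body": {
  "offset": [
    [-0.06, 0.06, 0.06],
    [-0.11, 0.11, 0.12],
    [-0.156, 0.163, 0.172],
    [-0.156, 0.163, 0.172]
  ],
  "dr": [
    [0, 0, 0.01],
    [0, 0, 0.02],
    [0, 0, 0.021],
    [0, 0, 0.021]
  ]
}}

```text
clock: 1.9
position: [0.4565, -0.0856, 0.0691]
eef_rot: [-2.591, -1.773, 0.002]
wrist_force: [-0.3, 0.3, -0.1]
gripper_width: 1.003
finger_force: 0.0
```

Run:
```python
from h import *
from cell import bot,get_image
s=bot.state();plan([.456,-.0866,.011],down(-21.5),s)
w=get_image("wrist");cv2.imwrite("pics/w1.png",w["frame"][:,:,::-1])
R=Ro.from_rotvec(s["eef_rot"]).as_matrix();T=np.eye(4);T[:3,:3]=R;T[:3,3]=s["position"];T=T@np.array(w["tool_from_camera"])
f=w["frame"].astype(int);r,g,b=f[...,0],f[...,1],f[...,2]
for c,st in blobs((r>g+50)&(r>b+50),20):
    n=cv2.undistortPoints(np.array([[c]]),np.array(w["mtx"]),np.array(w["dist_coeffs"]))[0,0]
    v=T[:3,:3]@[*n,1];P=T[:3,3]+v*(.008-T[2,3])/v[2];print(c,st,P)
```

```text
off [-0.0022  0.0002  0.1162] dr [-0.0018 -0.0001  0.0028] rows 0.9296253119303147 0.027937614754507772
[324.8202 247.1236] [321 242   9  11  89] [ 0.4523 -0.1019  0.008 ]
```

View pics/w1.png

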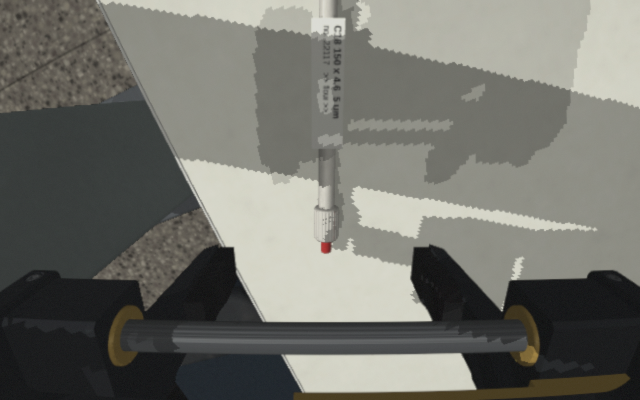

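Wrist view: the column runs straight up the image at u≈325, plug at (325,247), centred between the fingers at (225..425,260).

{"method": "apply_moves", "body": {
  "offset": [
    [-0.004, 0, 0.06],
    [-0.006, 0, 0.1],
    [-0.006, 0, 0.116],
    [-0.006, 0, 0.116]
  ],
  "dr": [
    [-0.0018, 0, 0.003],
    [-0.0018, 0, 0.003],
    [-0.0018, 0, 0.003],
    [-0.0018, 0, 0.003]
  ]
}}

```text
clock: 2.45
position: [0.4553, -0.0865, 0.0132]
eef_rot: [2.592, 1.77, 0.003]
wrist_force: [1.1, 0.3, 0.2]
gripper_width: 0.999
finger_force: 0.0
```

{"method": "apply_moves", "body": {
  "offset": [
    [0, 0, 0],
    [0, 0, 0],
    [0, 0, 0],
    [0, 0, 0],
    [0, 0, 0]
  ],
  "dr": [
    [0, 0, 0],
    [0, 0, 0],
    [0, 0, 0],
    [0, 0, 0],
    [0, 0, 0]
  ],
  "claw": 1
}}

```text
clock: 3.08
position: [0.4552, -0.087, 0.0128]
eef_rot: [2.593, 1.77, 0.003]
wrist_force: [-0.4, 0.0, 0.3]
gripper_width: 0.454
finger_force: 0.0
```

{"method": "apply_moves", "body": {
  "offset": [
    [0, 0, 0],
    [0, 0, 0],
    [0, 0, 0],
    [0, 0, 0],
    [0, 0, 0]
  ],
  "dr": [
    [0, 0, 0],
    [0, 0, 0],
    [0, 0, 0],
    [0, 0, 0],
    [0, 0, 0]
  ],
  "claw": 1
}}

```text
clock: 3.7
position: [0.4553, -0.0871, 0.0127]
eef_rot: [2.593, 1.77, 0.003]
wrist_force: [0.6, 0.1, -0.4]
gripper_width: 0.166
finger_force: 30.0
```

{"method": "apply_moves", "body": {
  "offset": [
    [0, 0, -0.02],
    [0, 0, -0.06],
    [0, 0, -0.12],
    [0, 0, -0.18],
    [0, 0, -0.22]
  ],
  "dr": [
    [0, 0, 0],
    [0, 0, 0],
    [0, 0, 0],
    [0, 0, 0],
    [0, 0, 0]
  ]
}}

```text
clock: 4.32
position: [0.4549, -0.0869, 0.1246]
eef_rot: [2.592, 1.769, 0.003]
wrist_force: [-0.3, 0.7, -1.4]
gripper_width: 0.17
finger_force: 30.0
```

{"method": "apply_moves", "body": {
  "offset": [
    [0, 0, -0.06],
    [0, 0, -0.14],
    [0, 0, -0.22],
    [0, 0, -0.28],
    [0, 0, -0.3]
  ],
  "dr": [
    [0, 0, 0],
    [0, 0, 0],
    [0, 0, 0],
    [0, 0, 0],
    [0, 0, 0]
  ]
}}

```text
clock: 4.95
position: [0.4545, -0.0867, 0.2745]
eef_rot: [2.591, 1.768, 0.004]
wrist_force: [-0.0, -0.3, -1.7]
gripper_width: 0.168
finger_force: 30.0
```

Run:
```python
from cell import bot,get_image
import cv2,numpy as np
s=bot.state();print(s["wrist_force"],s["wrist_torque"],s["finger_force"],s["gripper_width"],s["position"])
w=get_image("wrist")["frame"][:,:,::-1];d=get_image("side")["frame"][:,:,::-1]
cv2.imwrite("pics/w2.png",cv2.resize(np.vstack([w,d]),(480,600)))
```

```text
[-0.0147512  -0.3390278  -1.69909429] [-0.18660592  0.14665286 -0.01054892] 29.962618947029114 0.16813150829328685 [ 0.45449329 -0.08669055  0.27445358]
```

View pics/w2.png

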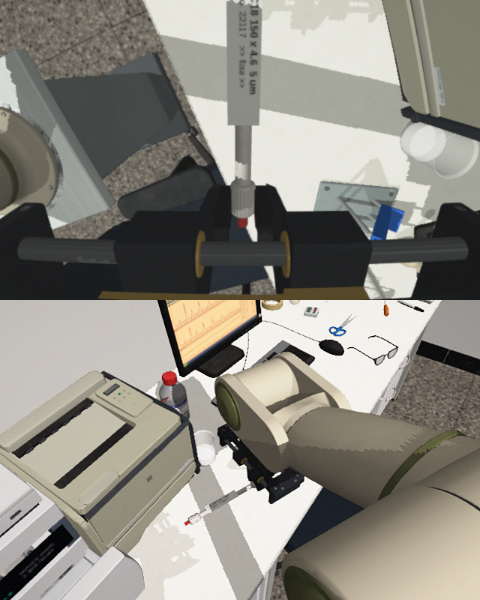

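The column is held about level, plug end (240,220) in the wrist view. Now probing how the grip force reacts to claw.

{"method": "apply_moves", "body": {
  "offset": [
    [0, 0, 0],
    [0, 0, 0]
  ],
  "dr": [
    [0, 0, 0],
    [0, 0, 0]
  ],
  "claw": 0.9
}}

```text
clock: 5.3
position: [0.4543, -0.0866, 0.2717]
eef_rot: [2.595, 1.771, 0.001]
wrist_force: [0.3, -0.2, -1.7]
gripper_width: 0.162
finger_force: 30.0
```

{"method": "apply_moves", "body": {
  "offset": [
    [0, 0, 0],
    [0, 0, 0]
  ],
  "dr": [
    [0, 0, 0],
    [0, 0, 0]
  ],
  "claw": 0.87
}}

```text
clock: 5.55
position: [0.4545, -0.0868, 0.2725]
eef_rot: [2.593, 1.77, 0.002]
wrist_force: [0.1, 0.7, -1.8]
gripper_width: 0.168
finger_force: 30.0
```

{"method": "apply_moves", "body": {
  "offset": [
    [0, 0, 0]
  ],
  "dr": [
    [0, 0, 0]
  ],
  "claw": 0.855
}}

```text
clock: 5.68
position: [0.4546, -0.0867, 0.2727]
eef_rot: [2.593, 1.77, 0.002]
wrist_force: [-0.1, 0.2, -0.9]
gripper_width: 0.164
finger_force: 30.0
```

{"method": "apply_moves", "body": {
  "offset": [
    [0, 0, 0]
  ],
  "dr": [
    [0, 0, 0]
  ],
  "claw": 0.845
}}

```text
clock: 5.8
position: [0.4546, -0.0868, 0.2727]
eef_rot: [2.593, 1.77, 0.002]
wrist_force: [0.9, -0.6, -0.5]
gripper_width: 0.167
finger_force: 30.0
```

Run:
```python
from cell import bot,get_image
import numpy as np
L=[]
for i in range(6):
    s=bot.state();L.append([s["gripper_width"],s["finger_force"]]);get_image("side")
print(np.array(L))
```

```text
[[ 0.16736472 29.96255547]
 [ 0.16750767 29.96254563]
 [ 0.16895579 29.96259838]
 [ 0.16997544 29.96254832]
 [ 0.16246725 29.96256262]
 [ 0.16626792 29.96252865]]
```

{"method": "apply_moves", "body": {
  "offset": [
    [0, 0, 0]
  ],
  "dr": [
    [0, 0, 0]
  ],
  "claw": 0.841
}}

```text
clock: 6.22
position: [0.4546, -0.0868, 0.2728]
eef_rot: [2.593, 1.77, 0.003]
wrist_force: [0.3, -0.4, -1.3]
gripper_width: 0.165
finger_force: 30.0
```

{"method": "apply_moves", "body": {
  "offset": [
    [0, 0, 0]
  ],
  "dr": [
    [0, 0, 0]
  ],
  "claw": 0.838
}}

```text
clock: 6.35
position: [0.4546, -0.0868, 0.2727]
eef_rot: [2.593, 1.77, 0.002]
wrist_force: [0.0, -0.2, -1.7]
gripper_width: 0.167
finger_force: 30.0
```

{"method": "apply_moves", "body": {
  "offset": [
    [0, 0, 0]
  ],
  "dr": [
    [0, 0, 0]
  ],
  "claw": 0.836
}}

```text
clock: 6.48
position: [0.4546, -0.0868, 0.2728]
eef_rot: [2.593, 1.77, 0.003]
wrist_force: [-0.7, 0.1, -2.1]
gripper_width: 0.163
finger_force: 23.3
```

Run:
```python
from cell import bot
s=bot.state();print(s["gripper_width"],s["finger_force"])
```

```text
0.16294237932989028 23.34851771593094
```

{"method": "apply_moves", "body": {
  "offset": [
    [0, 0, 0]
  ],
  "dr": [
    [0, 0, 0]
  ],
  "claw": 0.8345
}}

```text
clock: 6.6
position: [0.4546, -0.0868, 0.2728]
eef_rot: [2.593, 1.77, 0.003]
wrist_force: [-0.3, 0.7, -1.0]
gripper_width: 0.166
finger_force: 17.7
```

Run:
```python
from cell import bot
s=bot.state();print(s["gripper_width"],s["finger_force"])
```

```text
0.16597464936657738 17.71231770515442
```

Force is linear in claw (~3.76 N per 0.001); 7 N should be about 0.8317.

{"method": "apply_moves", "body": {
  "offset": [
    [0, 0, 0]
  ],
  "dr": [
    [0, 0, 0]
  ],
  "claw": 0.833
}}

```text
clock: 6.72
position: [0.4546, -0.0868, 0.2728]
eef_rot: [2.593, 1.77, 0.003]
wrist_force: [0.3, 0.0, -0.9]
gripper_width: 0.169
finger_force: 12.0
```

Run:
```python
from cell import bot
s=bot.state();print(s["gripper_width"],s["finger_force"],s["wrist_torque"])
```

```text
0.1694253488206652 12.040638774633408 [-0.16855027  0.14059141 -0.00806602]
```

{"method": "apply_moves", "body": {
  "offset": [
    [0, 0, 0],
    [0, 0, 0],
    [0, 0, 0],
    [0, 0, 0]
  ],
  "dr": [
    [0, 0, 0],
    [0, 0, 0],
    [0, 0, 0],
    [0, 0, 0]
  ],
  "claw": 0.8317
}}

```text
clock: 7.22
position: [0.4546, -0.0868, 0.2727]
eef_rot: [2.593, 1.769, 0.002]
wrist_force: [0.4, 0.2, -1.6]
gripper_width: 0.169
finger_force: 6.1
```

Run:
```python
from cell import bot
s=bot.state();print(s["gripper_width"],s["finger_force"],s["wrist_torque"])
```

```text
0.16859265816505253 6.115450635552406 [0.01411941 0.03373942 0.01580217]
```

{"method": "apply_moves", "body": {
  "offset": [
    [0, 0, 0],
    [0, 0, 0]
  ],
  "dr": [
    [0, 0, 0],
    [0, 0, 0]
  ],
  "claw": 1
}}

```text
clock: 7.48
position: [0.4546, -0.0867, 0.2728]
eef_rot: [2.593, 1.77, 0.003]
wrist_force: [-0.5, 0.5, -1.1]
gripper_width: 0.165
finger_force: 30.0
```

Run:
```python
from cell import bot,get_image
import cv2,numpy as np
s=bot.state();print(s["wrist_force"],s["wrist_torque"],s["finger_force"],s["gripper_width"],s["position"],s["eef_rot"])
W=get_image("wrist");d=get_image("side");t=get_image("top")
np.savez("pics/s3.npz",**d);np.savez("pics/w3.npz",**W);np.savez("pics/t3.npz",**t)
w=W["frame"][:,:,::-1];d=d["frame"][150:380,150:450,::-1]
cv2.imwrite("pics/w3.png",np.vstack([cv2.resize(w,(480,300)),cv2.resize(d,(391,300))[:, :].copy() if 0 else cv2.copyMakeBorder(cv2.resize(d,(391,300)),0,0,0,89,0)]))
```

```text
[-0.48715367  0.49629619 -1.08980686] [-0.00095659  0.10831738  0.06908452] 29.99973624944687 0.16468781317014966 [ 0.4545545  -0.08672579  0.27275337] [2.59297385e+00 1.76965301e+00 2.58722419e-03]
```

View pics/w3.png

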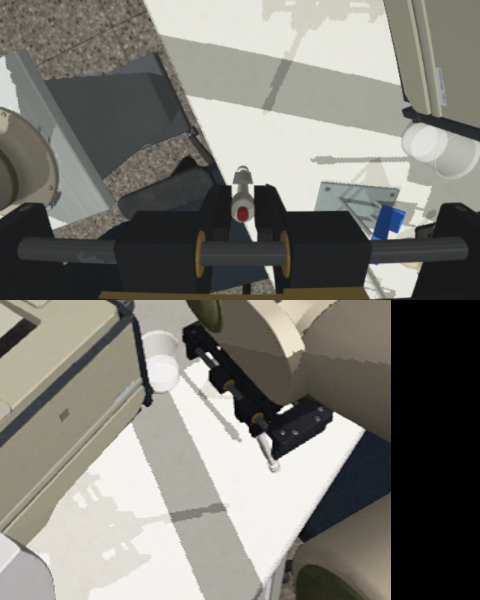

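Run:
```python
from h import *
w=dict(np.load("pics/w3.npz",allow_pickle=True));C=np.linalg.inv(w["tool_from_camera"])
f=w["frame"].astype(int);r,g,b=f[...,0],f[...,1],f[...,2]
for c,s in blobs((r>g+50)&(r>b+50),10):print("red",c,s)
print(f[212:300:3,323].tolist())
for a in range(-24,25,6):
    t=np.radians(a);ax=np.array([np.sin(t),0,np.cos(t)]);pr=np.array([np.cos(t),0,-np.sin(t)])
    P=[np.array([0,0,.0047])+ax*l+pr*o for l,o in[(-18,0),(-8,-8),(-8,8),(140,8),(162,8),(162,-8),(172,4),(172,0)] for l,o in[(l/1e3,o/1e3)]]
    q=cv2.projectPoints(np.array(P),cv2.Rodrigues(C[:3,:3])[0],C[:3,3].copy(),w["mtx"],w["dist_coeffs"])[0][:,0]
    print(a,q[:,1])
cv2.imwrite("pics/w3c.png",cv2.resize(w["frame"][200:320,260:390,::-1],None,fx=5,fy=5))
```

```text
red [323.5    287.0909] [317 281  14  14 154]
[[232, 232, 223], [231, 231, 222], [232, 232, 223], [114, 112, 107], [186, 184, 174], [99, 98, 92], [87, 88, 84], [87, 88, 84], [82, 83, 79], [89, 89, 85], [97, 98, 94], [90, 89, 86], [87, 86, 81], [90, 89, 85], [87, 86, 82], [85, 84, 80], [85, 84, 79], [86, 85, 80], [115, 114, 109], [132, 130, 123], [132, 130, 123], [92, 70, 67], [71, 28, 27], [91, 33, 31], [101, 32, 31], [99, 32, 30], [100, 32, 32], [98, 31, 31], [83, 82, 80], [42, 49, 55]]
-24 [273.767  288.4083 253.599  242.1754 241.3644 257.907  245.0329 249.0416]
-18 [278.1154 289.8023 255.6328 226.0835 223.9946 240.359  227.1091 231.0796]
-12 [282.3449 290.9426 257.8424 210.1167 206.7395 222.9979 209.3146 213.2662]
-6 [286.3925 291.8194 260.2019 194.2233 189.524  205.7471 191.5639 195.5155]
0 [290.1994 292.4271 262.6823 178.3531 172.2736 188.5316 173.7721 177.7427]
6 [293.7125 292.7639 265.2522 162.4577 154.9138 171.277  155.8532 159.8623]
12 [296.8854 292.8315 267.8782 146.4904 137.3684 153.9085 137.7189 141.7865]
18 [299.6794 292.6347 270.5255 130.4062 119.5592 136.35   119.277  123.4243]
24 [302.0639 292.1814 273.1586 114.1624 101.4047 118.5232 100.4294 104.6791]
```

View pics/w3c.png

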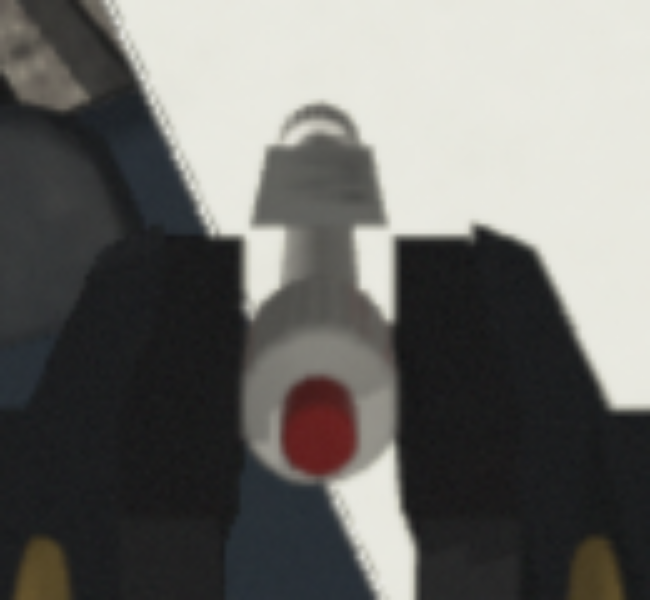

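Run:
```python
from h import *
d=dict(np.load("pics/s3.npz",allow_pickle=True));T=Ro.from_rotvec([2.59297,1.76965,.0026])
p0=np.array([.45455,-.08673,.27275])
for a in range(-24,7,6):
    t=np.radians(a);ax=np.array([np.sin(t),0,np.cos(t)])
    print(a,[proj(d,p0+T.apply(np.array([0,0,.0047])+ax*l)).tolist() for l in(.140,.162,.172)])
f=d["frame"].astype(int);r,g,b=f[...,0],f[...,1],f[...,2]
for c,s in blobs((r>g+40)&(r>b+40),3):
    if 250<c[0]<450 and 200<c[1]<350:print("red",c,s)
cv2.imwrite("pics/s3c.png",cv2.resize(d["frame"][230:300,320:400,::-1],None,fx=7,fy=7))
```

```text
-24 [[[365.9008974027687, 267.4616566844606]], [[369.0034255612804, 270.75865361370734]], [[370.37087379826266, 272.21180658747284]]]
-18 [[[359.7262615655088, 272.6748420047278]], [[362.0103828172703, 276.6669249698031]], [[363.01722713775894, 278.42665003099034]]]
-12 [[[353.3713822326908, 277.61675847374295]], [[354.814365758899, 282.276576342813]], [[355.45067717291784, 284.33146299246414]]]
-6 [[[346.8768539027571, 282.2532586989865]], [[347.4569776293892, 287.55193216830423]], [[347.7129468096208, 289.89012978252896]]]
0 [[[340.28444465651694, 286.5502005375832]], [[339.98104292221177, 292.4568427304264]], [[339.846986166135, 295.0658254514076]]]
6 [[[333.6374987715878, 290.4732701284325]], [[332.4311692738288, 296.95439911732296]], [[331.8976066018948, 299.82067925973587]]]
```

View pics/s3c.png

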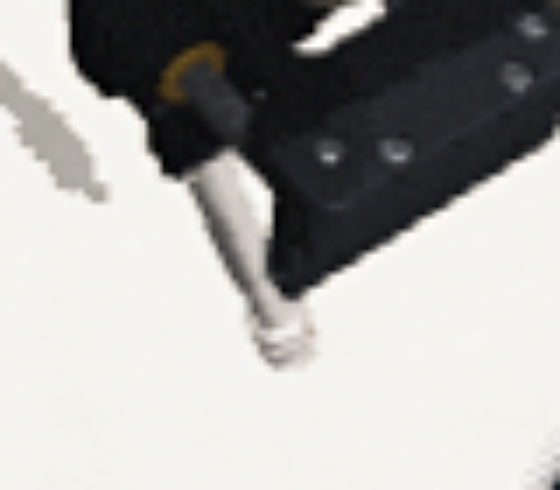

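Wrist/side crops: the column now hangs past upright, lower fitting at wrist (323,221) / side (361,278), upper plug at wrist (323,287): about 16° towards tool −x.

```bash
cat >> h.py <<'E'
O=np.array([.6246,-.3393,.032]);ah=np.radians(152)
hh=np.array([np.cos(ah),np.sin(ah),0]);up=np.array([0,0,1.]);t35=np.radians(35)
c_=up*np.cos(t35)+hh*np.sin(t35);x_=up*np.sin(t35)-hh*np.cos(t35)
def place(dc,dx,lean=16,L=.172):
    R=down(62)*Ro.from_rotvec([0,-np.radians(35-lean),0])
    return O+c_*(L+dc)+x_*(.008+dx)-R.apply([0,0,.0047]),R
E
python3 - <<'E'
from h import *
plan([.49,-.18,.32],down(20))
print(place(.04,.06)[0],place(0,0)[0])
E
```

```text
off [-0.1478  0.1342 -0.0941] dr [ 0.0017  0.0007 -0.4597] rows 1.766099254201743 3.8666761700682706
[ 0.5651 -0.3076  0.2491] [ 0.5419 -0.2953  0.1819]
```

{"method": "apply_moves", "body": {
  "offset": [
    [-0.02, 0.02, -0.03],
    [-0.06, 0.05, -0.06],
    [-0.1, 0.09, -0.09],
    [-0.13, 0.12, -0.094],
    [-0.148, 0.134, -0.094]
  ],
  "dr": [
    [0, 0, -0.06],
    [0, 0, -0.16],
    [0, 0, -0.27],
    [0, 0, -0.38],
    [0, 0, -0.46]
  ]
}}

```text
clock: 8.25
position: [0.4902, -0.181, 0.3199]
eef_rot: [1.795, 2.575, 0.001]
wrist_force: [-0.0, -1.5, -1.7]
gripper_width: 0.166
finger_force: 30.0
```

Run:
```python
from h import *
plan([.53,-.28,.30],place(0,0)[1])
```

```text
off [-0.2132  0.0061  0.0402] dr [-0.0761 -0.2    -0.4596] rows 1.7360133035411776 4.264048688916505
```

{"method": "apply_moves", "body": {
  "offset": [
    [-0.03, 0, 0],
    [-0.08, 0, 0.01],
    [-0.13, 0.003, 0.02],
    [-0.18, 0.006, 0.03],
    [-0.213, 0.006, 0.04]
  ],
  "dr": [
    [-0.011, -0.03, -0.069],
    [-0.028, -0.074, -0.17],
    [-0.045, -0.118, -0.271],
    [-0.062, -0.162, -0.372],
    [-0.076, -0.2, -0.46]
  ]
}}

```text
clock: 8.88
position: [0.5294, -0.2798, 0.2998]
eef_rot: [0.68, 2.733, -0.116]
wrist_force: [0.3, 0.1, -0.7]
gripper_width: 0.168
finger_force: 30.0
```

Run:
```python
from h import *
plan(*place(.04,.06))
```

```text
off [-0.0511 -0.0156  0.1249] dr [-0.0006  0.001   0.0009] rows 1.0868182781150615 0.012185447580131575
```

{"method": "apply_moves", "body": {
  "offset": [
    [-0.02, -0.006, 0.04],
    [-0.04, -0.012, 0.09],
    [-0.051, -0.016, 0.125],
    [-0.051, -0.016, 0.125]
  ],
  "dr": [
    [0, 0, 0],
    [0, 0, 0],
    [0, 0.001, 0],
    [0, 0.001, 0]
  ]
}}

```text
clock: 9.38
position: [0.5645, -0.3071, 0.2479]
eef_rot: [0.687, 2.737, -0.113]
wrist_force: [0.8, -0.7, -0.9]
gripper_width: 0.164
finger_force: 30.0
```

Run:
```python
from h import *
from cell import bot,get_image
s=bot.state();print(s["position"],s["eef_rot"],s["wrist_force"])
w=get_image("wrist");d=get_image("side");t=get_image("top")
np.savez("pics/s4.npz",**d);np.savez("pics/w4.npz",**w);np.savez("pics/t4.npz",**t)
a=cv2.resize(w["frame"][0:300,160:480],(480,450));b=cv2.resize(d["frame"][130:250,250:400],(320,256));c=cv2.resize(t["frame"][160:260,310:430],(320,267))
o=np.zeros((530,800,3),np.uint8);o[:450,:480]=a;o[:256,480:]=b;o[260:527,480:]=c
cv2.imwrite("pics/p4.png",o[:,:,::-1])
```

```text
[ 0.5645 -0.3071  0.2479] [ 0.6874  2.7369 -0.1129] [ 0.8311 -0.7017 -0.8772]
```

View pics/p4.png

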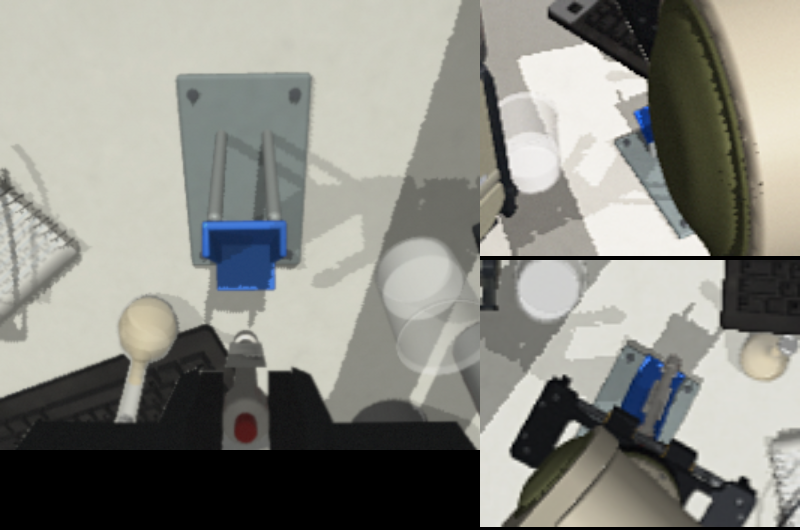

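Hover picture: column (u≈245 in the wrist crop) centred over the channel top (203–288, mid 245.5); flask and beaker stand clear.

Run:
```python
from h import *
w=dict(np.load("pics/w4.npz"));T=np.eye(4);T[:3,:3]=Ro.from_rotvec([.6874,2.7369,-.1129]).as_matrix();T[:3,3]=[.5645,-.3071,.2479]
C=np.linalg.inv(T@w["tool_from_camera"]);y=np.cross(x_,-c_)
def pr(P): return cv2.projectPoints(np.array(P).reshape(-1,3),cv2.Rodrigues(C[:3,:3])[0],C[:3,3].copy(),w["mtx"],w["dist_coeffs"])[0][:,0]
cr=lambda q:((q-[160,0])*1.5)
for n,l,o in[("floor top",.115,0),("walltop top",.115,.014),("ledge tip",0,.034)]:
    print(n,cr(pr([O+c_*l+x_*o+y*s for s in(-.02,0,.02)])).tolist())
f=w["frame"].astype(int);r,g,b=f[...,0],f[...,1],f[...,2];m=(b>r+40)&(b>g+25)
ys,xs=np.nonzero(m[:,250:400]);print("blue crop x",(xs.min()+90)*1.5,(xs.max()+90)*1.5,"y",ys.min()*1.5,ys.max()*1.5)
```

```text
floor top [[203.14745309102747, 223.94203209714254], [242.22357819678734, 223.76766221321878], [281.3164109665153, 223.65001273633862]]
walltop top [[203.29856323368367, 251.3377990539107], [242.32167213961634, 251.17934747596712], [281.36135416757503, 251.05638525922978]]
ledge tip [[216.63931027971793, 286.47306460711826], [243.50152473875477, 286.37884538076395], [270.370396727116, 286.28869773711915]]
blue crop x 202.5 285.0 y 220.5 289.5
```

Run:
```python
from h import *
plan(*place(.02,.02))
plan(*place(.012,.004))
R=place(0,0)[1];print("c",R.inv().apply(c_),"x",R.inv().apply(x_))
```

```text
off [ 0.0652 -0.0008  0.0633] dr [-0.0009 -0.0003 -0.0019] rows 0.7267826591618718 0.01757190258469685
off [ 0.0915 -0.0009  0.0875] dr [-0.0009 -0.0003 -0.0019] rows 1.0129180767562485 0.01757190258469685
c [ 0.2756 -0.     -0.9613] x [-0.9613  0.     -0.2756]
```

{"method": "apply_moves", "body": {
  "offset": [
    [0.02, 0, 0.02],
    [0.04, 0, 0.04],
    [0.06, 0, 0.058],
    [0.078, 0, 0.075],
    [0.078, 0, 0.075]
  ],
  "dr": [
    [0, 0, 0],
    [0, 0, 0],
    [0, 0, 0],
    [0, 0, 0],
    [0, 0, 0]
  ]
}}

```text
clock: 10.15
position: [0.5423, -0.2951, 0.2007]
eef_rot: [0.687, 2.736, -0.114]
wrist_force: [0.8, -1.3, -0.5]
gripper_width: 0.165
finger_force: 30.0
```

{"method": "apply_moves", "body": {
  "offset": [
    [0.007, 0, 0.006],
    [0.013, 0, 0.012],
    [0.013, 0, 0.012]
  ],
  "dr": [
    [0, 0, 0],
    [0, 0, 0],
    [0, 0, 0]
  ]
}}

```text
clock: 10.52
position: [0.539, -0.2934, 0.1932]
eef_rot: [0.687, 2.735, -0.114]
wrist_force: [-0.1, -1.2, -1.8]
gripper_width: 0.165
finger_force: 30.0
```

```bash
cat > st.py <<'E'
from h import *
from cell import bot,get_image
F=[];Q=[]
for i in range(3):
    s=bot.state();F.append(s["wrist_force"]);Q.append(s["wrist_torque"]);get_image("top")
P0,R=place(0,0);e=s["position"]-P0;F=np.mean(F,0);y=np.cross(c_,x_)
print("dc,dx,dy mm",1e3*(e@c_),1e3*(e@x_),1e3*(e@y),"F c,x,y",F@c_,F@x_,F@y,"Fz",F[2],"T",np.mean(Q,0),s["clock"],s["finger_force"])
E
python3 st.py
```

```text
dc,dx,dy mm 11.406624030335815 3.9953093303969127 0.2899672420078756 F c,x,y -1.0441468806835876 -0.9442769689317841 -0.8682318556455508 Fz -1.396930070618195 T [0.1165 0.2712 0.007 ] 10.625 29.999629855155945
```

{"method": "apply_moves", "body": {
  "offset": [
    [-0.002, 0, 0.006],
    [-0.003, 0, 0.01],
    [-0.003, 0, 0.01]
  ],
  "dr": [
    [0, 0, 0],
    [0, 0, 0],
    [0, 0, 0]
  ]
}}

```text
clock: 11.05
position: [0.5418, -0.2949, 0.189]
eef_rot: [0.687, 2.735, -0.114]
wrist_force: [-0.3, -0.4, -1.3]
gripper_width: 0.165
finger_force: 30.0
```

```bash
python3 st.py
```

```text
dc,dx,dy mm 6.138937791523165 3.8805908841645764 0.26667268550097917 F c,x,y -1.0105194185487667 -0.7109401838949637 -0.04973839896110288 Fz -1.2355475846351762 T [ 0.1199  0.2626 -0.0204] 11.15 29.999739825725555
```

{"method": "apply_moves", "body": {
  "offset": [
    [-0.001, 0, 0.003],
    [-0.002, 0, 0.006],
    [-0.002, 0, 0.006]
  ],
  "dr": [
    [0, 0, 0],
    [0, 0, 0],
    [0, 0, 0]
  ]
}}

```text
clock: 11.58
position: [0.5434, -0.2958, 0.1865]
eef_rot: [0.687, 2.735, -0.114]
wrist_force: [0.5, 0.1, -1.9]
gripper_width: 0.164
finger_force: 30.0
```

```bash
python3 st.py
```

```text
dc,dx,dy mm 2.9898239378733207 4.004104954015923 0.3115809075562247 F c,x,y -1.4878862330385767 -0.6848216706722634 0.24580022116707934 Fz -1.611602622863164 T [ 0.089   0.26   -0.0007] 11.675 29.99989002943039
```

Now lay it toward the floor (−x) in small steps.

{"method": "apply_moves", "body": {
  "offset": [
    [0.004, 0, 0.001],
    [0.006, 0, 0.002],
    [0.006, 0, 0.002]
  ],
  "dr": [
    [0, 0, 0],
    [0, 0, 0],
    [0, 0, 0]
  ]
}}

```text
clock: 12.1
position: [0.5411, -0.2946, 0.1847]
eef_rot: [0.687, 2.735, -0.114]
wrist_force: [0.9, 0.2, -1.6]
gripper_width: 0.164
finger_force: 30.0
```

```bash
python3 st.py
```

```text
dc,dx,dy mm 2.878497414803568 0.8751556717809725 0.2975416779644599 F c,x,y -1.2968058731347476 -0.6777154676193381 0.11557759456613377 Fz -1.451002804801382 T [0.1096 0.2507 0.0307] 12.2 29.999738037586212
```

{"method": "apply_moves", "body": {
  "offset": [
    [0.002, 0, 0.0005],
    [0.004, 0, 0.001],
    [0.004, 0, 0.001]
  ],
  "dr": [
    [0, 0, 0],
    [0, 0, 0],
    [0, 0, 0]
  ]
}}

```text
clock: 12.62
position: [0.5397, -0.2938, 0.1837]
eef_rot: [0.687, 2.734, -0.115]
wrist_force: [0.2, -0.7, -1.4]
gripper_width: 0.164
finger_force: 30.0
```

```bash
python3 st.py
```

```text
dc,dx,dy mm 2.9571349201648913 -1.1305638165501612 0.27997721074973686 F c,x,y -1.4967686036253902 -0.624475745878497 -0.3428539466931751 Fz -1.5842656343959678 T [ 0.0727  0.1591 -0.0058] 12.725 29.999743402004242
```

{"method": "apply_moves", "body": {
  "offset": [
    [-0.001, 0, 0.003],
    [-0.002, 0, 0.006],
    [-0.002, 0, 0.006]
  ],
  "dr": [
    [0, 0, 0],
    [0, 0, 0],
    [0, 0, 0]
  ]
}}

```text
clock: 13.15
position: [0.5414, -0.2947, 0.181]
eef_rot: [0.687, 2.735, -0.114]
wrist_force: [-0.2, -0.4, -1.2]
gripper_width: 0.159
finger_force: 30.0
```

```bash
python3 st.py
```

```text
dc,dx,dy mm -0.25914491381349075 -1.0866810883167044 0.30047984635172764 F c,x,y -1.2615486734665913 -0.526705613515293 -0.17400204241253023 Fz -1.335506103646417 T [0.0872 0.1849 0.0089] 13.25 29.999817609786987
```

{"method": "apply_moves", "body": {
  "offset": [
    [0.002, 0, 0.0005],
    [0.004, 0, 0.001],
    [0.004, 0, 0.001]
  ],
  "dr": [
    [0, 0, 0],
    [0, 0, 0],
    [0, 0, 0]
  ]
}}

```text
clock: 13.68
position: [0.5399, -0.2939, 0.1801]
eef_rot: [0.687, 2.734, -0.115]
wrist_force: [1.3, 0.5, -1.3]
gripper_width: 0.168
finger_force: 30.0
```

```bash
python3 st.py
```

```text
dc,dx,dy mm -0.10275528135201421 -3.047162539980481 0.283622178573437 F c,x,y -1.6345191614222905 0.06471943181283282 -0.0549159627109435 Fz -1.3017981714467286 T [-0.0356  0.0194 -0.0118] 13.775 29.999636113643646
```

{"method": "apply_moves", "body": {
  "offset": [
    [-0.001, 0, 0.002],
    [-0.001, 0, 0.004],
    [-0.001, 0, 0.004]
  ],
  "dr": [
    [0, 0, 0],
    [0, 0, 0],
    [0, 0, 0]
  ]
}}

```text
clock: 14.2
position: [0.5407, -0.2944, 0.18]
eef_rot: [0.686, 2.733, -0.116]
wrist_force: [-7.5, 4.1, 11.7]
gripper_width: 0.165
finger_force: 30.0
```

```bash
python3 st.py
```

```text
dc,dx,dy mm -0.7333935844008977 -2.4073014750842088 0.27974359311292585 F c,x,y 14.62824041921814 -0.21890979876681677 0.39500267401565564 Fz 11.857191541494402 T [0.3294 0.6467 0.0125] 14.3 30.00259816646576
```

{"method": "apply_moves", "body": {
  "offset": [
    [-0.001, 0, 0.002],
    [-0.001, 0, 0.004],
    [-0.001, 0, 0.004]
  ],
  "dr": [
    [0, 0, 0],
    [0, 0, 0],
    [0, 0, 0]
  ]
}}

```text
clock: 14.72
position: [0.5415, -0.2948, 0.1802]
eef_rot: [0.685, 2.732, -0.117]
wrist_force: [-16.1, 9.0, 25.2]
gripper_width: 0.162
finger_force: 30.0
```

```bash
python3 st.py
```

```text
dc,dx,dy mm -1.062228698977506 -1.5258737098250632 0.29850445070452153 F c,x,y 32.027058547359694 -0.3543276783098058 0.29679769191769684 Fz 26.031796474607447 T [0.7602 1.3556 0.0005] 14.825 30.010446310043335
```

Ledge contact found; back off the press, then lean the top ~1° onto the channel edge about the lower end.

{"method": "apply_moves", "body": {
  "offset": [
    [0.001, 0, -0.003],
    [0.002, 0, -0.006],
    [0.002, 0, -0.006]
  ],
  "dr": [
    [0, 0, 0],
    [0, 0, 0],
    [0, 0, 0]
  ]
}}

```text
clock: 15.25
position: [0.5401, -0.2941, 0.1796]
eef_rot: [0.686, 2.734, -0.115]
wrist_force: [-3.9, 2.1, 7.6]
gripper_width: 0.165
finger_force: 30.0
```

```bash
python3 st.py
```

```text
dc,dx,dy mm -0.6302913655176412 -3.0700921893479136 0.2689498551856541 F c,x,y 8.84638471156436 0.4040775561757974 -0.23784331891593216 Fz 7.478303485725583 T [0.1854 0.3842 0.0038] 15.35 30.001991093158722
```

{"method": "apply_moves", "body": {
  "offset": [
    [0.003, 0, 0.001],
    [0.006, 0, 0.0017],
    [0.006, 0, 0.0017]
  ],
  "dr": [
    [0, -0.006, 0],
    [0, -0.011, 0],
    [0, -0.011, 0]
  ]
}}

```text
clock: 15.78
position: [0.5379, -0.2929, 0.1778]
eef_rot: [0.682, 2.717, -0.121]
wrist_force: [-1.8, 1.7, 6.2]
gripper_width: 0.165
finger_force: 30.0
```

```bash
python3 st.py
```

```text
dc,dx,dy mm -0.6888768301659569 -6.072960746726115 0.26371440291001574 F c,x,y 6.982306777319732 0.6825747707798275 0.04924647437188611 Fz 6.111079675061366 T [0.1429 0.2535 0.0369] 15.875 30.002002716064453
```

{"method": "apply_moves", "body": {
  "offset": [
    [0.002, 0, 0.0005],
    [0.004, 0, 0.001],
    [0.004, 0, 0.001]
  ],
  "dr": [
    [0, -0.004, 0],
    [0, -0.007, 0],
    [0, -0.007, 0]
  ]
}}

```text
clock: 16.3
position: [0.5365, -0.2922, 0.1766]
eef_rot: [0.68, 2.707, -0.124]
wrist_force: [-2.0, 1.2, 4.8]
gripper_width: 0.165
finger_force: 30.0
```

```bash
python3 st.py
python3 - <<'E'
from h import *
from cell import get_image
w=get_image("wrist");d=get_image("side");t=get_image("top")
a=cv2.resize(w["frame"][0:300,160:480],(480,450));b=cv2.resize(d["frame"][130:250,250:400],(320,256));c=cv2.resize(t["frame"][160:260,310:430],(320,267))
o=np.zeros((530,800,3),np.uint8);o[:450,:480]=a;o[:256,480:]=b;o[260:527,480:]=c
cv2.imwrite("pics/p5.png",o[:,:,::-1])
E
```

```text
dc,dx,dy mm -0.7663156807222296 -8.125428041968263 0.2709836152426897 F c,x,y 6.158149605422094 0.47289905617052364 0.34316051070525394 Fz 5.315704593711018 T [0.093  0.1755 0.0304] 16.4 30.00150829553604
```

{"method": "apply_moves", "body": {
  "offset": [
    [0.002, 0, 0.0005],
    [0.004, 0, 0.001],
    [0.004, 0, 0.001]
  ],
  "dr": [
    [0, -0.004, 0],
    [0, -0.007, 0],
    [0, -0.007, 0]
  ]
}}

```text
clock: 16.98
position: [0.5356, -0.2917, 0.1758]
eef_rot: [0.677, 2.694, -0.128]
wrist_force: [1.2, -0.3, 4.7]
gripper_width: 0.163
finger_force: 30.0
```

```bash
python3 st.py
```

```text
dc,dx,dy mm -0.826048642192067 -9.512505881215038 0.22503161591220247 F c,x,y 3.8207228676799843 3.7327164040612386 0.5169200983062382 Fz 5.270751120672295 T [-0.1211 -0.3925  0.0557] 17.075 30.00145822763443
```

{"method": "apply_moves", "body": {
  "offset": [
    [0.002, 0, 0.0005],
    [0.004, 0, 0.001],
    [0.004, 0, 0.001]
  ],
  "dr": [
    [0, -0.004, 0],
    [0, -0.007, 0],
    [0, -0.007, 0]
  ]
}}

```text
clock: 17.5
position: [0.5337, -0.2907, 0.174]
eef_rot: [0.675, 2.686, -0.131]
wrist_force: [2.1, -1.4, 5.1]
gripper_width: 0.163
finger_force: 30.0
```

```bash
python3 st.py
```

```text
dc,dx,dy mm -1.0135864376642585 -12.351287338718139 0.23005198324325507 F c,x,y 2.3068798498635386 4.186323573131504 -0.2459310677429626 Fz 4.290861901433946 T [-0.3001 -0.5615  0.0038] 17.6 30.00068575143814
```

Contact with the channel's top edge was made at the first step; undo the second.

{"method": "apply_moves", "body": {
  "offset": [
    [-0.002, 0, -0.0005],
    [-0.004, 0, -0.001],
    [-0.004, 0, -0.001]
  ],
  "dr": [
    [0, 0.004, 0],
    [0, 0.007, 0],
    [0, 0.007, 0]
  ]
}}

```text
clock: 18.02
position: [0.5346, -0.2909, 0.1745]
eef_rot: [0.678, 2.699, -0.126]
wrist_force: [-0.6, -0.1, 2.2]
gripper_width: 0.169
finger_force: 30.0
```

```bash
python3 st.py
python3 - <<'E'
from h import *
from cell import get_image
w=get_image("wrist");d=get_image("side");t=get_image("top")
a=cv2.resize(w["frame"][0:300,160:480],(480,450));b=cv2.resize(d["frame"][130:250,250:400],(320,256));c=cv2.resize(t["frame"][160:260,310:430],(320,267))
o=np.zeros((530,800,3),np.uint8);o[:450,:480]=a;o[:256,480:]=b;o[260:527,480:]=c
cv2.imwrite("pics/p6.png",o[:,:,::-1])
E
```

```text
dc,dx,dy mm -1.117412123206634 -11.203743711330937 0.4006900598324855 F c,x,y 1.9834262766525017 1.0876402535530807 -0.448758384887081 Fz 2.2485725098813245 T [-0.0846  0.0059 -0.0306] 18.125 30.00073492527008
```

View pics/p6.png

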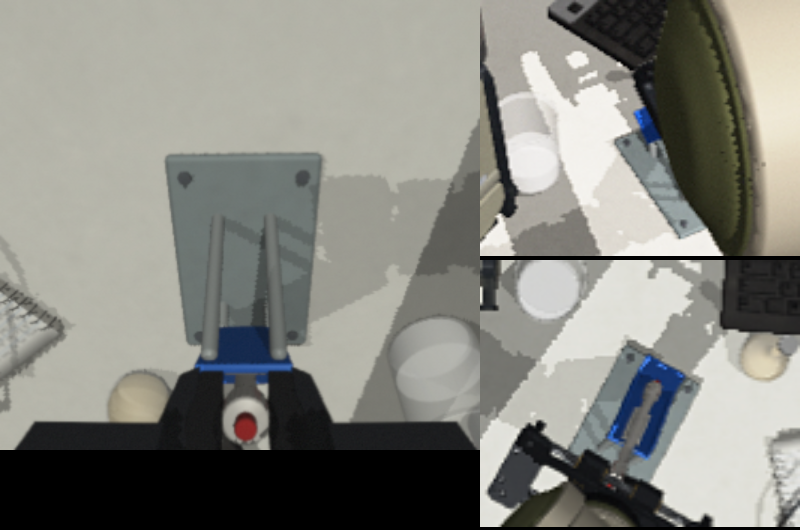

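The column lies centred in the channel, lower fitting at the ledge end (top crop (655,385)), plug still between the fingers; beaker and flask untouched. Release gently.

{"method": "apply_moves", "body": {
  "offset": [
    [0, 0, 0],
    [0, 0, 0],
    [0, 0, 0],
    [0, 0, 0]
  ],
  "dr": [
    [0, 0, 0],
    [0, 0, 0],
    [0, 0, 0],
    [0, 0, 0]
  ],
  "claw": 0.8
}}

```text
clock: 18.82
position: [0.5349, -0.2912, 0.1749]
eef_rot: [0.677, 2.697, -0.127]
wrist_force: [0.8, 0.9, -0.0]
gripper_width: 0.203
finger_force: 0.0
```

{"method": "apply_moves", "body": {
  "offset": [
    [0, 0, 0],
    [0, 0, 0],
    [0, 0, 0],
    [0, 0, 0],
    [0, 0, 0]
  ],
  "dr": [
    [0, 0, 0],
    [0, 0, 0],
    [0, 0, 0],
    [0, 0, 0],
    [0, 0, 0]
  ],
  "claw": 0.3
}}

```text
clock: 19.45
position: [0.5349, -0.2912, 0.175]
eef_rot: [0.677, 2.697, -0.127]
wrist_force: [0.1, 0.4, -0.9]
gripper_width: 0.694
finger_force: 0.0
```

{"method": "apply_moves", "body": {
  "offset": [
    [0, 0, -0.02],
    [0, 0, -0.05],
    [0, 0, -0.1],
    [0, 0, -0.15],
    [0, 0, -0.2]
  ],
  "dr": [
    [0, 0, 0],
    [0, 0, 0],
    [0, 0, 0],
    [0, 0, 0],
    [0, 0, 0]
  ]
}}

```text
clock: 20.08
position: [0.5025, -0.2738, 0.2702]
eef_rot: [0.677, 2.696, -0.128]
wrist_force: [-0.7, -0.8, -1.4]
gripper_width: 0.696
finger_force: 0.0
```

{"method": "apply_moves", "body": {
  "offset": [
    [0.06, 0, -0.05],
    [0.12, 0, -0.1],
    [0.18, 0, -0.15],
    [0.24, 0, -0.2],
    [0.24, 0, -0.2]
  ],
  "dr": [
    [0, 0, 0],
    [0, 0, 0],
    [0, 0, 0],
    [0, 0, 0],
    [0, 0, 0]
  ]
}}

```text
clock: 20.7
position: [0.3714, -0.2033, 0.3203]
eef_rot: [0.677, 2.693, -0.13]
wrist_force: [0.0, -0.0, -0.2]
gripper_width: 0.698
finger_force: 0.0
```

Run:
```python
from h import *
from cell import get_image,bot
s=bot.state();print(s["position"],s["wrist_force"],s["gripper_width"],s["clock"])
d=get_image("side");t=get_image("top")
D0={n:dict(np.load(f"pics/{n}0.npz")) for n in("side","top")}
for n,p in(("side",d),("top",t)):
    f=p["frame"].astype(int);r,g,b=f[...,0],f[...,1],f[...,2]
    for c,st in blobs((r>g+40)&(r>b+40),3):
        if 320<c[0]<420 and 120<c[1]<280:print(n,"red",c,st)
    y=np.cross(c_,x_);print(n,"expected ends",proj(p,[O+.19*c_+.004*x_,O+.005*c_+.008*x_]).tolist())
    # beaker / flask unchanged?
    for nm,(x,yy) in {"beaker":((272,195),(335,168)),"flask":((348,155),(416,196))}.items():
        u,v=(x,yy)[n=="top"];df=np.abs(f-D0[n]["frame"].astype(int))[v-12:v+13,u-10:u+11].max(2);print(nm,n,np.mean(df>40))
b=cv2.resize(d["frame"][110:260,240:400],(400,375));c=cv2.resize(t["frame"][140:260,310:438],(400,375))
cv2.imwrite("pics/p7.png",np.hstack([b,c])[:,:,::-1])
```

```text
[ 0.3714 -0.2033  0.3203] [ 0.0353 -0.0354 -0.2449] 0.6978000543874713 20.7
side red [363.5 178.2] [362 177   4   3  10]
side expected ends [[364.1124874957606, 175.88866883696926], [335.8633256127674, 188.2661042255295]]
beaker side 0.05904761904761905
flask side 0.07238095238095238
top red [359.125 243.125] [358 242   3   3   8]
top expected ends [[359.9284351001062, 243.378502438538], [374.72973573692485, 208.1898355522745]]
beaker top 0.05333333333333334
flask top 0.06095238095238095
```

View pics/p7.png

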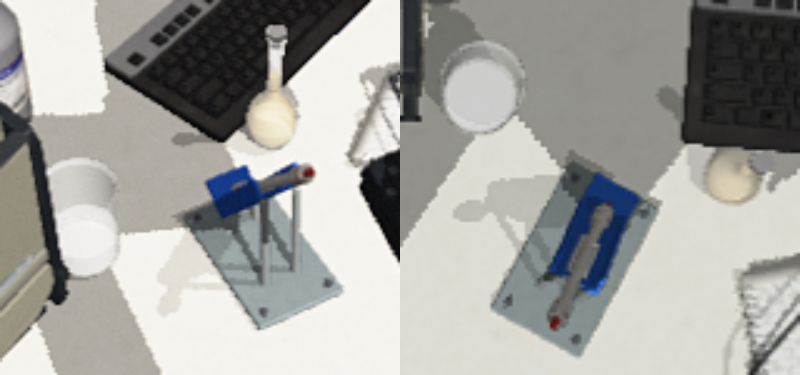

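The final view shows the column lying in the channel: upper plug at side (363,178) and top (359,243), as predicted. The gripper is clear, and the beaker and flask have not moved.

```bash
python3 -c "
from cell import bot
print(bot.job_done())"
```

```text
the job is handed in; nothing more can be done
None
```

The column is lying in the blue cradle's channel with its lower end on the foot ledge. The gripper is clear, the beaker and flask have not moved, and the job was handed in at about 21 s; the hand-in returned no verdict.

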